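# Wedge the pressed-on cover off its seat, end by end

## Task

Take the plastic wedge from the rubber mat and work it into the two end seams of the pump housing, first one end and then the other, easing the pressed-on white cover up a few millimetres at a time until both ends stand at least 7 mm off their seat and the cover is level to within 3 mm. Never let one end get more than 6 mm ahead of the other, do not force the wedge (stay below 35 N), lift with the wedge only and not with the gripper, and leave the other things alone. Then lay the wedge upright back on the middle of its mat.

Things in the scene. Friction and masses are not known exactly. Their poses are not given: they have to be found in the camera images.
- housing: fixed aluminium lower half of a pump drive head, 90 (x) x 170 (y) x 50 mm high; origin: centre of its underside. Its flat top at 50 mm is the seat; the cover sits on the middle 130 mm (y), which leaves a bare flat ledge 20 mm deep and 90 mm wide in front of the seam at each y end
- ledge_left (a point): fixed point of the seat at the middle of the left (+y) seam: housing (0, +65, 50) mm; axes as the housing
- ledge_right (a point): fixed point of the seat at the middle of the right (-y) seam: housing (0, -65, 50) mm; axes as the housing
- cover: white cover half, 80 (x) x 130 (y) x 28 mm plus a boss 6 mm higher in the middle, about 0.35 kg, pressed on the housing. Origin: as cover_left; axes as the housing when level. In each y end face a pry slot opens at seat level: 44 mm wide (x), 48 mm deep (y), its upper lip 3.5 mm above the cover's lower edge, its floor the housing's top
- cover_left (a point): middle of the cover's lower left (+y) end edge; its height over ledge_left is how far that end is up (0 seated, at the start 0 to 1.5 mm, at most 13 mm). The press fit grips each end separately: about 6 N plus its weight lifts an end while the other stays put, and a lifted end stays where it is left
- cover_right (a point): middle of the cover's lower right (-y) end edge; its height over ledge_right is how far that end is up; it behaves like the left end
- cover_top (a point): centre of the top of the cover's boss, 34 mm above its lower edge; axes as the cover. A blade sliding in flat on the ledge, its tip s mm past the cover's end face, lifts that end to 0.35 s - 1.5 mm. Both blades are alike: the wedge's -y blade suits the left end, its +y blade the right end, without turning it round
- wedge: loose grey nylon double-ended wedge, 108 mm long (y), 90 g, lying flat; origin: centre of its underside. A grip block 20 (x) x 24 (y) x 60 mm high in the middle, pinched from above across x; from it a slippery blade 18 mm wide runs 42 mm to +y and one to -y. Flat underside; blade tops slope from 2 mm at the tip, 0.35 mm per mm, to 12.5 mm at 30 mm, then an 8 mm thick neck
- mat: black rubber mat, 120 (x) x 170 (y) x 4 mm, fixed to the bench; origin: centre of its underside. The wedge starts on it with its blades roughly along the mat's y axis
- tray: shallow fixed aluminium tray 120 x 160 x 22 mm on the other side of the housing; origin: centre of its underside. Leave alone
- vial: small closed clear jar standing in the tray, 34 mm wide, 60 mm high. Leave alone
- collar: steel collar lying in the tray, 44 mm wide, 16 mm high. Leave alone
- beaker: open metal beaker 68 mm wide, 85 mm high, standing beyond the housing. Leave alone
Things that resemble listed ones, but are neither listed nor needed, are in the scene too. There is more than one size of the wedge; the one meant has the size given above. What is meant by the mat is not red, and is the smaller of those in its own colour.

How it is judged:
By the outcome, as a careful person would: the job done as asked, in the order asked, and still so for the second after the job is handed in, with the robot touching nothing.
It also fails if it takes over 64 s, if anything falls off the work surface, if the arm or the gripper's body presses on something with over 40 N, if the wrist force passes 120 N, or if a joint passes its speed limit or range.

## Robot

A 6-joint arm with a two-finger parallel gripper is mounted at the origin on the work surface. World frame = base frame: x ahead of the robot, y to its left, z up, the work surface at z = 0. Lengths are in mm, angles in rad, forces in N, time in s.
With the tool pointing down it reaches from about 275 to 1000 mm from the base axis. Payload 8.4 kg.
Tool frame: the origin (TCP) lies midway between the tips of the shut fingers; the grasp point (between the pads) lies 19 mm behind it; y points along the fingers, z is the direction in which the jaws open and shut, and the axes are right-handed (so a half turn about y gives the same grasp; the last joint's range is limited). The gripper opens to 85 mm and grips with 20 to 120 N. Pads are 22 mm wide; open, the fingers measure 114 mm over their backs; the gripper's body (76 mm by 85 mm) begins 54 mm behind the grasp point. The pads swing forward as they close: fully open they stand 13 mm farther back than shut.
Start: joints at [1.237, 0.353, 1.633, -0, 1.155, -0.002], TCP at [203.589, 590.914, 231.281] pointing down, gripper open.
Joint ranges: [-2.63, 2.63], [-0.92, 2.1], [0.06, 2.66], [-1.3, 4.44], [0, 2.69], [-3.02, 3.02]. Speed limits (rad/s): [2.22, 2.22, 2.79, 3.14, 3.14, 3.14].

## Interface

Orientations are given as [roll, pitch, yaw] about the fixed x, y, z axes, in that order (R = Rz(yaw) Ry(pitch) Rx(roll)).
In Python, from rig import r gives the robot as it stands. The module is installed in compiled form; this text tells all that it offers.
- The arm moves only by the tool apply_moves, never from a script. Its argument "plan" is text: rows parted by semicolons, each of 7 numbers parted by spaces: the shift along the tool's x, y, z in cm, then the turn, a rotation vector about the tool's x, y, z in degrees, then the closure, from 0 (fully open) to 1 (shut). A call has 1 to 20 rows; each row shifts and turns the pose as measured when the row begins, along the tool's axes as they then stand; what a row does not reach is not made up. A row lasts 1/10 s, in which the tool goes at most 50 mm and 8.59 degrees, less where a joint would pass 70% of its speed; a pose out of reach is approached as far as the arm can. A call is refused whole if a number of a shift passes 5 or a number of a turn 8.59, either way. A call with a gripper value outside its range is refused whole. The fingers move at their own pace and stop on an object; "squeeze" is the grip in N (left out, the last holds). Time passes only in rows, so rows that do not move let the fingers close. It gives the time, the measured TCP pose, the force and the opening at its end, in the units of the state.
- r.sense(): the state, without advancing time (a new reading comes with each control period).
- r.grab_frame(name): name is "scene" or "top"; returns the picture (480x640x3 uint8, blue, green, red); there is no depth.
- r.get_calibration(name): a dict with "vertical_fov" (degrees; the focal length in pixels is half the picture's height over the tangent of half this angle, whatever the lens; pixels are square), "cx", "cy" (the principal point, pixels), "R" (3x3) and "t" (3): a world point X has camera coordinates R X + t. Camera axes: x right, y down, z forward; pixel columns grow to the right and rows downward; lengths in mm; the calibration is good to about 2 mm. A picture is of the moment at which its call begins. get_calibration takes no time and is no camera call.
- r.sign_off(): hands the job in, once; it reports no verdict.
The state is a dict: "clock": time; "qpos": joint angles; "qvel": joint speeds; "joint_efforts": joint torques, N m; "eef_pos": TCP position; "tcp_rot": TCP orientation; "contact_force": force on the tool from outside, world axes, zero at the start; "wrist_torque": the same for the moment, N m; "opening": opening from 0.0 (shut) to 1.0 (fully open).
Only numpy, scipy, OpenCV 4.12 (cv2) and the standard library are available. Lean on these libraries where they do the work, as an engineer would, in place of code of your own. Each camera call takes 0.05 s, during which the arm holds its last target. There are 200 camera calls.

## Working session

There is one attempt and no reset: what is moved stays moved. The work goes in short steps, Python scripts to look and compute and a tool call to move; the robot and the scene stay as the last step left them, time stands still between calls to the robot, and variables do not carry over. Pictures are saved under pics/ and viewed, about 8 in all and at most 12, crops included, and the job is handed in when it is done.

Besides the shell and the picture viewer there is one more tool, called by a JSON object that holds its "op" and its "data". apply_moves: Moves the arm, as the interface text tells. Its arguments: {"type":"object","properties":{"plan":{"type":"string"},"squeeze":{"type":"number"}},"required":["plan"]}

```bash
mkdir -p pics
python3 - <<'E'
from rig import r
import cv2,numpy as np
s=r.sense();print(s)
for n in("scene","top"):
    cv2.imwrite(f"pics/{n}0.png",r.grab_frame(n));c=r.get_calibration(n);print(n,c,-np.array(c["R"]).T@np.array(c["t"]))
E
```

```text
{'clock': 0.0, 'qpos': array([ 1.23659054e+00,  3.53689143e-01,  1.63414445e+00,  9.10231399e-06,
        1.15522727e+00, -2.40921757e-03]), 'qvel': array([-0.00023515, -0.00031877, -0.00043529, -0.00069815,  0.00047675,
       -0.00016203]), 'joint_efforts': array([-1.92714306e-04, -6.05230808e+01, -3.42068911e+01, -2.42748019e-04,
        9.38367069e-03, -1.91858408e-05]), 'eef_pos': array([203.42944459, 590.44377542, 230.5316791 ]), 'tcp_rot': array([-1.57226451e+00,  1.18593959e-05, -3.31800255e-01]), 'contact_force': array([-0.64157808,  0.31171511, -0.15061651]), 'wrist_torque': array([ 0.07312245, -0.0112313 ,  0.02799514]), 'opening': 1.0023644199187078}
scene {'vertical_fov': 55.216481876662, 'cx': 323.5426552345178, 'cy': 231.51652309213569, 'R': array([[ 0.37249153,  0.92799902, -0.00823863],
       [ 0.60121172, -0.24806538, -0.75961045],
       [-0.70696147,  0.2779953 , -0.65032614]]), 't': array([-319.81561558, -237.39923721, 1434.77827564])} [1276.18877535 -160.96356866  750.10803573]
top {'vertical_fov': 46.31223522545921, 'cx': 318.29489442904077, 'cy': 234.5432141595561, 'R': array([[ 0.02043815, -0.99972954,  0.01109628],
       [-0.9955756 , -0.02136884, -0.09150188],
       [ 0.09171425, -0.00917706, -0.99574308]]), 't': array([  91.3267649 ,  563.13319291, 1586.77152298])} [ 413.24556236  117.89746328 1630.53111912]
```

View pics/scene0.png

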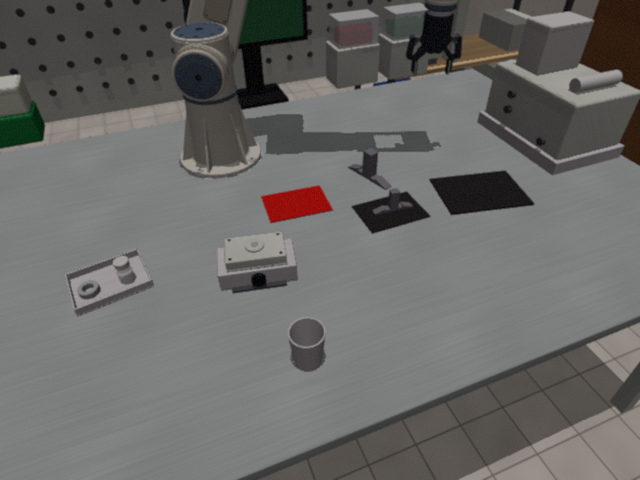

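View pics/top0.png

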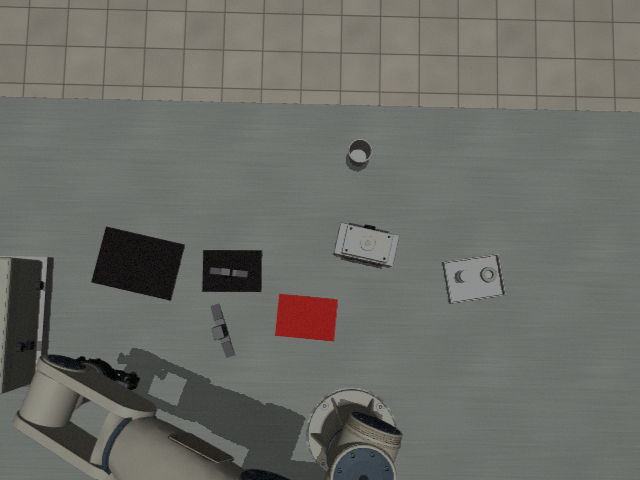

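Candidates for the wedge: one on the black mat (scene 393,203 / top 228,272), and a larger one off the mat (scene 370,165 / top 222,330). Mat candidates: small black (scene 390,211), large black (480,190), red (297,203). I choose the wedge on the small black mat and check it in a close crop.

Run:
```python
import cv2,numpy as np
t=cv2.imread("pics/top0.png");s=cv2.imread("pics/scene0.png")
def crop(im,x,y):
    c=cv2.resize(im[y:y+60,x:x+80],None,fx=5,fy=5,interpolation=cv2.INTER_CUBIC)
    for k in range(0,80,10): cv2.putText(c,str(x+k),(k*5,8),0,.3,(0,255,255),1); cv2.line(c,(k*5,10),(k*5,14),(0,255,255),1)
    for k in range(10,60,10): cv2.putText(c,str(y+k),(0,k*5+3),0,.3,(0,255,255),1)
    return c
cv2.imwrite("pics/crops.png",np.vstack([np.hstack([crop(t,193,242),crop(t,326,215)]),np.hstack([crop(s,350,176),crop(s,217,229)])]))
```

```text
(no output)
```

View pics/crops.png

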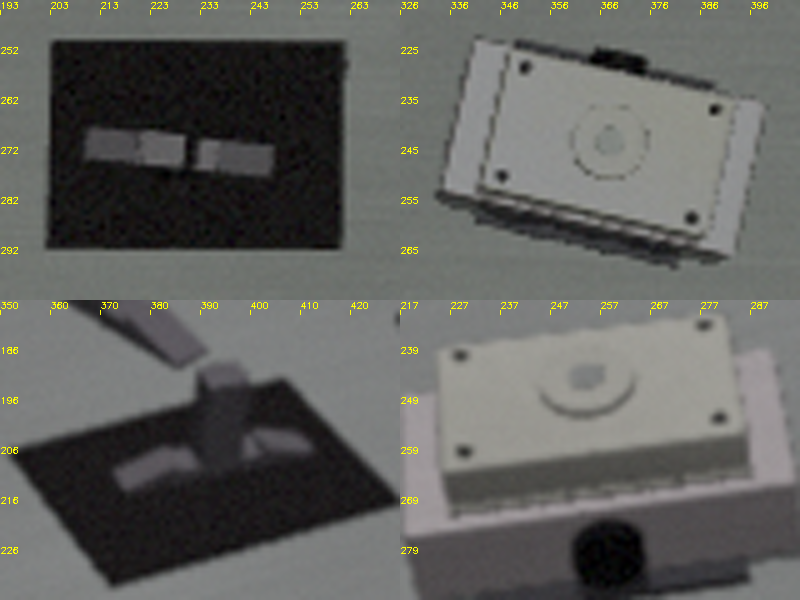

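The on-mat wedge spans about 38 px at 2.9 mm, roughly 109 mm with 18 mm wide blades, so it is the right one. The mat corners are at top (203,250)–(261,291). The cover screws are at top (351,229), (346,250), (389,237) and (384,259).

```bash
cat > h.py <<'E'
import numpy as np
from scipy.optimize import least_squares
from rig import r
C={}
for n in("scene","top"):
    c=r.get_calibration(n);C[n]=(240/np.tan(np.radians(c["vertical_fov"]/2)),c["cx"],c["cy"],np.array(c["R"]),np.array(c["t"]))
def proj(n,X):
    f,cx,cy,R,t=C[n];p=R@np.asarray(X,float)+t;return np.array([f*p[0]/p[2]+cx,f*p[1]/p[2]+cy])
def tri(obs): # [(cam,px)]
    q=least_squares(lambda X:np.concatenate([proj(n,X)-p for n,p in obs]),[500,100,40],x_scale=100);return q.x,np.sqrt(2*q.cost/4)
def pose(obs,x0,free=3): # obs [(cam,model pt,px)], yaw pose x,y,z,yaw
    def w(P,m): c,s=np.cos(P[3]),np.sin(P[3]);return [P[0]+c*m[0]-s*m[1],P[1]+s*m[0]+c*m[1],P[2]+m[2]]
    q=least_squares(lambda P:np.concatenate([proj(n,w(P,m))-p for n,m,p in obs]),x0,x_scale=[10,10,10,.05]);return q.x,q.fun.reshape(-1,2).round(1)
E
cat > m.py <<'E'
from h import *
import cv2
T=lambda u,v,x,y:np.array([x+u/5-.4,y+v/5-.4])
A=lambda u,v:T(u,v,193,242); B=lambda u,v:T(u-400,v,326,215); S=lambda u,v:T(u,v-300,350,176); H=lambda u,v:T(u-400,v-300,217,229)
mat=[("top",(60,85,4),A(51,42)),("top",(-60,85,4),A(46,248)),("top",(60,-85,4),A(345,40)),("top",(-60,-85,4),A(341,248)),
("scene",(-60,-85,4),S(10,447)),("scene",(60,-85,4),S(112,587)),("scene",(-60,85,4),S(285,378))]
print("mat",pose(mat,[450,350,0,0]))
w=[("top",(9,54,2),A(85,128)),("top",(-9,54,2),A(83,160)),("top",(9,-54,2),A(275,146)),("top",(-9,-54,2),A(272,177)),
("scene",(-9,-54,2),S(113,470)),("scene",(9,-54,2),S(125,492)),("scene",(-9,54,2),S(312,440))]
print("wedge",pose(w,[450,350,4,0]))
wb=[("top",(9,12,60),A(140,133)),("top",(10,-12,60),A(186,136)),("top",(-10,-12,60),A(185,166)),("scene",(10,-12,60),S(222,387)),("scene",(-10,-12,60),S(197,370)),("scene",(10,12,60),S(248,376))]
print("wedge block",pose(wb,[450,350,4,0]))
h=[("top",(45,85,50),B(475,37)),("top",(-45,85,50),B(435,195)),("top",(45,-85,50),B(765,103)),("top",(-45,-85,50),B(733,258))]
print("housing (top only)",pose(h+[("scene",(45,0,50),H(607,508))],[500,0,0,0]))
t=cv2.imread("pics/top0.png",0).astype(float);s=cv2.imread("pics/scene0.png",0).astype(float)
def cen(im,p):
    x,y=np.round(p).astype(int);k=im[y-3:y+4,x-3:x+4];wt=np.clip(np.median(k)-15-k,0,None);yy,xx=np.mgrid[y-3:y+4,x-3:x+4];return np.array([(wt*xx).sum(),(wt*yy).sum()])/wt.sum()
sc=[]
for a,b in [(B(524,68),H(719,418)),(B(502,176),H(704,325)),(B(714,110),H(464,451)),(B(691,218),H(461,356))]:
    X,e=tri([("top",cen(t,a)),("scene",cen(s,b))]);sc.append(X);print(X.round(1),e.round(2))
sc=np.array(sc);print("cover c",sc.mean(0),"yaw",[np.arctan2(-d[0],d[1]) for d in (sc[0]-sc[2],sc[1]-sc[3])],"x-dir yaw",[np.arctan2(d[1],d[0]) for d in(sc[0]-sc[1],sc[2]-sc[3])])
E
python3 m.py
```

```text
mat (array([4.53869026e+02, 3.51307220e+02, 3.56761928e-01, 1.67421981e-02]), array([[-0.3, -0.5],
       [-0.2, -0.1],
       [-0.3,  0.1],
       [-0.1,  0.1],
       [-0.5,  0.7],
       [-0.2, -0.4],
       [-0.2, -0.2]]))
wedge (array([ 4.49120211e+02,  3.61415896e+02,  3.21911836e+00, -9.78784082e-02]), array([[ 0.2, -0.6],
       [-0.3, -0.8],
       [-0.7,  0.2],
       [-0.9,  0.2],
       [ 0.1,  0.5],
       [ 0.1,  0.2],
       [-2. , -0.7]]))
wedge block (array([4.48401214e+02, 3.60802381e+02, 4.40639882e+00, 8.15029144e-02]), array([[-0.1,  0.5],
       [-0.7, -1. ],
       [-0.1,  0.2],
       [-1.4,  0.4],
       [-0.7, -0.3],
       [ 1.3,  0. ]]))
housing (top only) (array([ 5.34507763e+02, -3.13930811e+01, -4.49230535e-01, -1.95724389e-01]), array([[-0.9,  0.2],
       [ 0.4, -0.4],
       [-0.2, -0.1],
       [-0.3, -0. ],
       [-0.8,  0. ]]))
[577.8  14.7  82.1] 0.11
[511.5  27.9  77.4] 0.07
[555.1 -91.   80.5] 0.15
[492.  -78.   79.3] 0.02
cover c [534.10875628 -31.59195953  79.84930543] yaw [np.float64(-0.2113209058352266), np.float64(-0.1820012025159807)] x-dir yaw [np.float64(-0.19628904798360688), np.float64(-0.20414570887905595)]
```

```bash
cat > g.py <<'E'
import sys,numpy as np
from rig import r
from scipy.spatial.transform import Rotation as Ro
def st():
    s=r.sense();return np.array(s["eef_pos"]),Ro.from_euler("xyz",s["tcp_rot"]),s
def go(xyz,yaw,n,cl):
    p,R,s=st();T=Ro.from_euler("xyz",[-np.pi/2,0,yaw]);rv=(R.inv()*T).as_rotvec();d=(np.array(xyz)-p)/n/10;out=[]
    for k in range(n):
        Rk=R*Ro.from_rotvec(rv*k/n);out.append(" ".join(f"{v:.2f}" for v in Rk.inv().apply(d))+" "+" ".join(f"{v:.1f}" for v in np.degrees(rv)/n)+f" {cl:g}")
    print("; ".join(out))
def show():
    p,R,s=st();print(round(s["clock"],2),p.round(1),s["tcp_rot"].round(3),s["contact_force"].round(1),s["wrist_torque"].round(2),round(s["opening"],3))
if __name__=="__main__":
    show();a=[float(v) for v in sys.argv[1:]];a and go(a[:3],a[3],int(a[4]),a[5])
E
python3 g.py 449 361 150 -1.666 10 0.3
```

```text
0.1 [203.4 590.5 230.6] [-1.572  0.    -0.332] [-0.4  0.1 -0.6] [-0.   -0.02  0.03] 1.0
3.07 0.81 -1.37 0.0 7.6 0.0 0.3; 3.22 0.81 -0.95 0.0 7.6 0.0 0.3; 3.32 0.81 -0.51 0.0 7.6 0.0 0.3; 3.36 0.81 -0.06 0.0 7.6 0.0 0.3; 3.34 0.81 0.38 0.0 7.6 0.0 0.3; 3.26 0.81 0.82 0.0 7.6 0.0 0.3; 3.12 0.81 1.25 0.0 7.6 0.0 0.3; 2.93 0.81 1.65 0.0 7.6 0.0 0.3; 2.68 0.81 2.03 0.0 7.6 0.0 0.3; 2.39 0.81 2.37 0.0 7.6 0.0 0.3
```

{"op": "apply_moves", "data": {"plan": "3.1 0.8 -1.4 0 7.6 0 0.3; 3.2 0.8 -0.95 0 7.6 0 0.3; 3.3 0.8 -0.5 0 7.6 0 0.3; 3.35 0.8 -0.05 0 7.6 0 0.3; 3.35 0.8 0.4 0 7.6 0 0.3; 3.25 0.8 0.8 0 7.6 0 0.3; 3.1 0.8 1.25 0 7.6 0 0.3; 2.9 0.8 1.65 0 7.6 0 0.3; 2.7 0.8 2.05 0 7.6 0 0.3; 2.4 0.8 2.4 0 7.6 0 0.3; 0 0 0 0 0 0 0.3; 0 0 0 0 0 0 0.3", "squeeze": 80}}

```text
clock: 1.3
eef_pos: [451.7, 347.4, 143.9]
tcp_rot: [-1.575, -0.005, -1.71]
contact_force: [-1.2, 0.4, 0.3]
opening: 0.702
```

```bash
python3 g.py 449 361 90 -1.666 4 0.3
```

```text
1.3 [451.7 347.4 143.9] [-1.575 -0.005 -1.71 ] [-1.2  0.4  0.3] [ 0.04  0.04 -0.01] 0.702
-0.33 1.35 -0.11 0.1 -0.6 0.1 0.3; -0.33 1.35 -0.11 0.1 -0.6 0.1 0.3; -0.33 1.35 -0.10 0.1 -0.6 0.1 0.3; -0.33 1.35 -0.10 0.1 -0.6 0.1 0.3
```

{"op": "apply_moves", "data": {"plan": "-0.33 2.5 -0.1 0 -0.6 0 0.3; -0.33 2.5 -0.1 0 -0.6 0 0.3; -0.33 2.5 -0.1 0 -0.6 0 0.3; -0.3 2 -0.1 0 -0.6 0 0.3; 0 0 0 0 0 0 0.3; 0 0 0 0 0 0 0.3"}}

```text
clock: 1.9
eef_pos: [446.4, 365.7, 48.1]
tcp_rot: [-1.574, -0.002, -1.654]
contact_force: [0.2, -0.1, -0.1]
opening: 0.699
```

Run:
```python
from g import *
import cv2
show();go([449,361,17],-1.666,4,.3)
im=[r.grab_frame(n) for n in("top","scene")]
cv2.imwrite("pics/g1.png",np.hstack([cv2.resize(im[0][230:310,190:270],None,fx=5,fy=5,interpolation=2),cv2.resize(im[1][150:230,350:430],None,fx=5,fy=5,interpolation=2)]))
```

```text
1.9 [446.4 365.7  48.1] [-1.574 -0.002 -1.654] [ 0.2 -0.1 -0.1] [ 0.   -0.01 -0.04] 0.699
0.11 0.78 0.08 0.0 0.2 0.0 0.3; 0.11 0.78 0.08 0.0 0.2 0.0 0.3; 0.11 0.78 0.08 0.0 0.2 0.0 0.3; 0.11 0.78 0.08 0.0 0.2 0.0 0.3
```

View pics/g1.png

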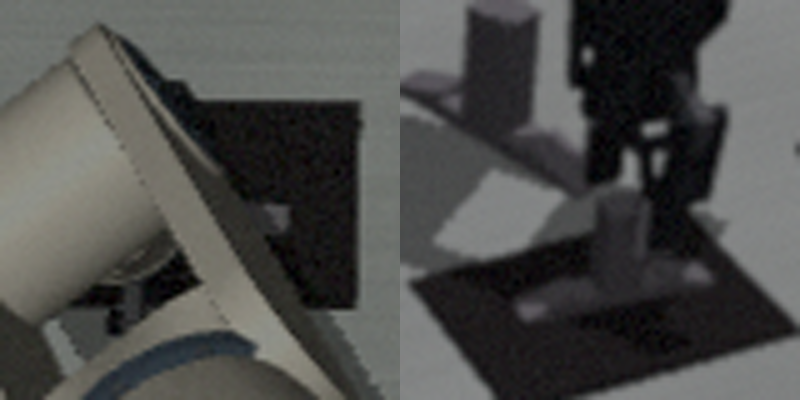

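Run:
```python
from h import *
def c(X):p=proj("scene",X);return ((p-[350,150])*5+[402,2]).round()
u=np.array([np.cos(-.09),np.sin(-.09),0]);v=np.array([-u[1],u[0],0])
t=np.array([446.4,365.7,48.1])
print("tcp",c(t));
for s in(-30,30):
  for b in (-11,11): print(s,b,c(t+u*s+v*b+[0,0,8]))
w=np.array([449,361,4.])
for a in(-10,10):
  for b in(-12,12): print("top",a,b,c(w+u*a+v*b+[0,0,60]))
```

```text
tcp [627. 224.]
-30 -11 [587. 183.]
-30 11 [625. 176.]
30 -11 [633. 248.]
30 11 [673. 240.]
top -10 -12 [595. 197.]
top -10 12 [638. 189.]
top 10 -12 [611. 219.]
top 10 12 [654. 210.]
```

Run:
```python
from rig import r
import cv2,numpy as np
im=r.grab_frame("scene")[155:225,365:445]
im=(255*(im/255.)**.45).astype(np.uint8)
cv2.imwrite("pics/g2.png",cv2.resize(im,None,fx=8,fy=8,interpolation=2))
```

```text
(no output)
```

View pics/g2.png

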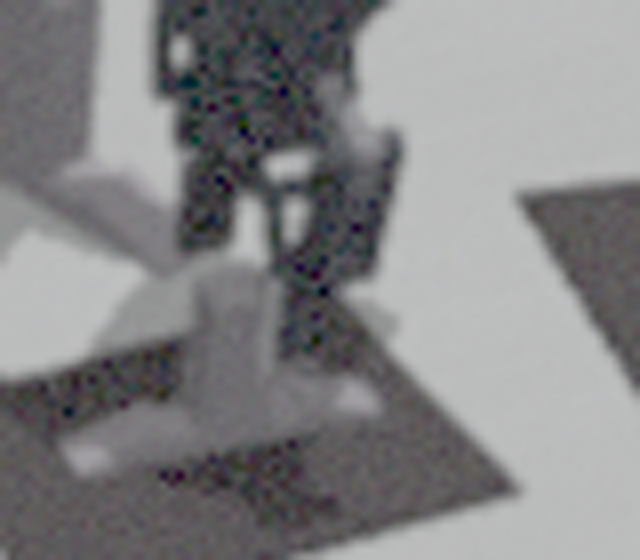

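Picture 5 (g2): block top at about crop (237,265). One finger is behind it at (207,248), and the other's edge is at (280,290–355), just right of and in front of the block. The jaws straddle the block, with the gripper a few mm to +y. I correct that while going down and watch the force.

{"op": "apply_moves", "data": {"plan": "0.3 0.2 0.1 0 0.2 0 0.3; 0.3 0.3 0.1 0 0.2 0 0.3; 0.1 0.8 0 0 0 0 0.3; 0 0.8 0 0 0 0 0.3; 0 0.7 0 0 0 0 0.3; 0 0 0 0 0 0 0.3; 0 0 0 0 0 0 0.3"}}

```text
clock: 2.75
eef_pos: [450.0, 358.1, 20.6]
tcp_rot: [-1.57, 0.002, -1.664]
contact_force: [-0.1, 0.9, 0.4]
opening: 0.698
```

```bash
python3 g.py 449 360 17 -1.666 2 0.3
```

```text
2.75 [450.  358.1  20.6] [-1.57   0.002 -1.664] [-0.1  0.9  0.4] [-0.03 -0.03 -0.02] 0.698
-0.09 0.18 -0.06 -0.0 0.1 -0.1 0.3; -0.09 0.18 -0.06 -0.0 0.1 -0.1 0.3
```

No contact. I close on the block.

{"op": "apply_moves", "data": {"plan": "-0.1 0.15 0 0 0 0 0.3; -0.1 0.15 0 0 0 0 0.5; 0 0 0 0 0 0 0.7; 0 0 0 0 0 0 0.8; 0 0 0 0 0 0 0.9; 0 0 0 0 0 0 1; 0 0 0 0 0 0 1; 0 0 0 0 0 0 1; 0 0 0 0 0 0 1", "squeeze": 90}}

```text
clock: 3.65
eef_pos: [450.3, 360.7, 17.8]
tcp_rot: [-1.569, 0.002, -1.663]
contact_force: [-0.1, 0.1, -0.8]
opening: 0.223
```

```bash
python3 g.py 449 360 100 -1.666 4 1
```

```text
3.65 [450.3 360.7  17.8] [-1.569  0.002 -1.663] [-0.1  0.1 -0.8] [ 0.01 -0.04  0.02] 0.223
0.01 -2.05 -0.03 -0.0 0.0 -0.0 1; 0.02 -2.05 -0.03 -0.0 0.0 -0.0 1; 0.02 -2.05 -0.03 -0.0 0.0 -0.0 1; 0.02 -2.05 -0.03 -0.0 0.0 -0.0 1
```

{"op": "apply_moves", "data": {"plan": "0 -1 0 0 0 0 1; 0 -2.3 0 0 0 0 1; 0 -2.5 0 0 0 0 1; 0 -2.5 0 0 0 0 1; 0 -1.5 0 0 0 0 1; 0 0 0 0 0 0 1; 0 0 0 0 0 0 1"}}

```text
clock: 4.35
eef_pos: [449.8, 360.1, 122.1]
tcp_rot: [-1.57, 0.002, -1.663]
contact_force: [0.1, -1.3, -1.4]
opening: 0.223
```

```bash
python3 g.py 560 97 118 -1.768 10 1
```

```text
4.35 [449.8 360.1 122.1] [-1.57   0.002 -1.663] [ 0.1 -1.3 -1.4] [-0.   -0.01 -0.  ] 0.223
2.52 0.04 1.34 -0.0 0.6 -0.0 1; 2.50 0.04 1.37 -0.0 0.6 -0.0 1; 2.49 0.04 1.39 -0.0 0.6 -0.0 1; 2.47 0.04 1.42 -0.0 0.6 -0.0 1; 2.46 0.04 1.44 -0.0 0.6 -0.0 1; 2.44 0.04 1.47 -0.0 0.6 -0.0 1; 2.43 0.04 1.50 -0.0 0.6 -0.0 1; 2.41 0.04 1.52 -0.0 0.6 -0.0 1; 2.40 0.04 1.55 -0.0 0.6 -0.0 1; 2.38 0.04 1.57 -0.0 0.6 -0.0 1
```

{"op": "apply_moves", "data": {"plan": "2.5 0 1.35 0 0.6 0 1; 2.5 0 1.35 0 0.6 0 1; 2.5 0 1.4 0 0.6 0 1; 2.5 0 1.4 0 0.6 0 1; 2.45 0 1.45 0 0.6 0 1; 2.45 0 1.45 0 0.6 0 1; 2.4 0 1.5 0 0.6 0 1; 2.4 0 1.5 0 0.6 0 1; 2 0 1.3 0 0.6 0 1; 1.2 0 0.8 0 0.3 0 1; 0 0 0 0 0 0 1; 0 0 0 0 0 0 1"}}

```text
clock: 5.55
eef_pos: [549.4, 104.1, 110.5]
tcp_rot: [-1.584, -0.005, -1.765]
contact_force: [-1.0, 0.6, -1.1]
opening: 0.222
```

```bash
python3 g.py 560 97 74 -1.768 5 1
```

```text
5.55 [549.4 104.1 110.5] [-1.584 -0.005 -1.765] [-1.   0.6 -1.1] [-0.02 -0.01  0.02] 0.222
0.10 0.73 0.24 0.1 0.0 0.1 1; 0.10 0.73 0.24 0.1 0.0 0.1 1; 0.10 0.73 0.24 0.1 0.0 0.1 1; 0.10 0.73 0.24 0.1 0.0 0.1 1; 0.10 0.73 0.24 0.1 0.0 0.1 1
```

{"op": "apply_moves", "data": {"plan": "0.1 0.7 0.25 0.3 0 0.1 1; 0.1 0.7 0.25 0.2 0 0.1 1; 0.1 0.7 0.25 0.2 0 0.1 1; 0.1 0.6 0.2 0.1 0 0 1; 0.1 0.5 0.2 0 0 0 1; 0 0 0 0 0 0 1; 0 0 0 0 0 0 1; 0 0 0 0 0 0 1"}}

```text
clock: 6.35
eef_pos: [558.7, 99.5, 74.4]
tcp_rot: [-1.571, 0.001, -1.761]
contact_force: [0.9, 0.3, -1.1]
opening: 0.225
```

Run:
```python
from g import *
import cv2
show();go([560,97,70],-1.768,3,1)
im=[r.grab_frame(n) for n in("top","scene")]
a=cv2.resize(im[0][205:275,290:410],None,fx=6.6667,fy=6.6667,interpolation=2)[:300]
def c(i,x,y,w,h,f): return cv2.resize(i[y:y+h,x:x+w],None,fx=f,fy=f,interpolation=2)
cv2.imwrite("pics/p6.png",np.vstack([c(im[0],285,215,100,37,8)[:290],c(im[1],240,222,100,38,8)]))
```

```text
6.35 [558.7  99.5  74.4] [-1.571e+00  1.000e-03 -1.761e+00] [ 0.9  0.3 -1.1] [-0.01  0.    0.03] 0.225
0.07 0.15 0.06 -0.0 0.1 -0.0 1; 0.07 0.15 0.06 -0.0 0.1 -0.0 1; 0.07 0.15 0.06 -0.0 0.1 -0.0 1
```

View pics/p6.png

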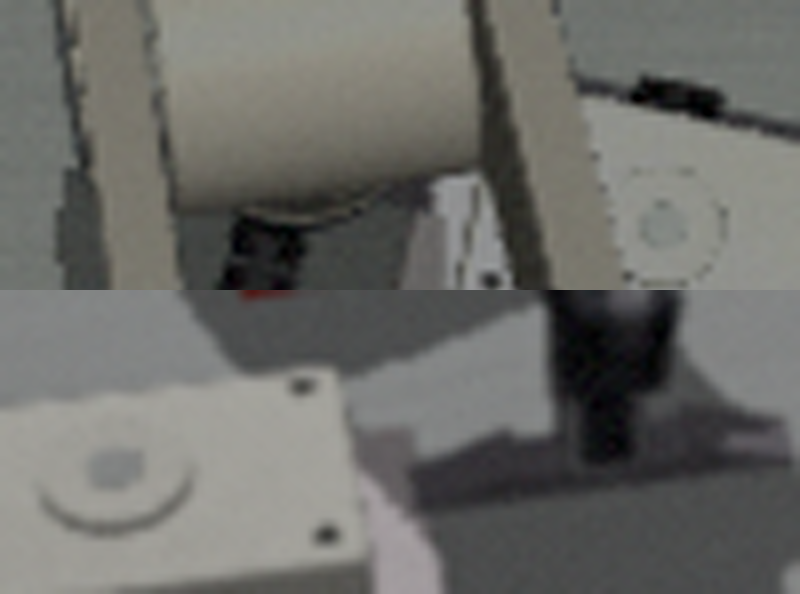

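Run:
```python
from h import *
f,cx,cy,R,t=C["scene"]
def plane(p,z):
    d=R.T@np.array([(p[0]-cx)/f,(p[1]-cy)/f,1]);o=-R.T@t;return o+d*(z-o[2])/d[2]
th=-.197;u=np.array([np.cos(th),np.sin(th)]);n=np.array([-u[1],u[0]]);H=np.array([534.3,-31.5])
for nm,p,z in[("near bottom",(293.1,249.4),60.6),("far top",(291.1,243.9),62.6),("+y tip top right",(240+787/8,222+(425-290)/8),62.6),("+y tip near bottom",(240+792/8,222+(463-290)/8),60.6),
 ("cover top +x+y corner",(240+365/8,222+(555-290)/8),79),("cover -x+y",(240+335/8,222+(372-290)/8),79)]:
    d=plane(p,z)[:2]-H;print(nm,"hx",(d@u).round(1),"hy",(d@n).round(1))
d=np.array([558.7,99.5])-H;print("tcp",d@u,d@n)
```

```text
near bottom hx 6.9 hy 83.4
far top hx -9.7 hy 81.2
+y tip top right hx -6.0 hy 188.4
+y tip near bottom hx 7.8 hy 186.9
cover top +x+y corner hx 41.5 hy 63.6
cover -x+y hx -34.3 hy 64.4
tcp -1.712340170030572 133.2419899699119
```

Picture 6 (p6): the wedge is held level in the jaws, with its -y tip at scene (292,246) about 18 mm outside the cover end. I move in over the ledge, then go down until contact.

```bash
cat > k.py <<'E'
from g import *
th=-.197;u=np.array([np.cos(th),np.sin(th)]);n=np.array([-u[1],u[0]]);H=np.array([534.3,-31.5])
def hs():
    p,R,s=st();d=p[:2]-H;f=s["contact_force"];print("t",round(s["clock"],2),"hx,hy,z",(d@u).round(1),(d@n).round(1),p[2].round(1),"rot",s["tcp_rot"].round(3),"F hx,hy,z",(f[:2]@u).round(1),(f[:2]@n).round(1),f[2].round(1))
hs();a=[float(v) for v in sys.argv[1:]]
if a: w=H+a[0]*u+a[1]*n;go([w[0],w[1],a[2]],-1.768,int(a[3]),1)
E
python3 k.py 0 124 70 3
```

```text
t 6.45 hx,hy,z -1.6 133.3 74.5 rot [-1.570e+00  1.000e-03 -1.761e+00] F hx,hy,z -0.2 0.1 -1.2
0.31 0.15 0.05 -0.0 0.1 -0.0 1; 0.31 0.15 0.05 -0.0 0.1 -0.0 1; 0.31 0.15 0.05 -0.0 0.1 -0.0 1
```

{"op": "apply_moves", "data": {"plan": "0.3 0.1 0.05 0 0.1 0 1; 0.3 0.1 0.05 0 0.1 0 1; 0.3 0.1 0.05 0 0.1 0 1; 0 0 0 0 0 0 1; 0 0 0 0 0 0 1; 0 0.15 0 0 0 0 1; 0 0.15 0 0 0 0 1; 0 0.15 0 0 0 0 1; 0 0 0 0 0 0 1; 0 0 0 0 0 0 1"}}

```text
clock: 7.45
eef_pos: [558.9, 89.5, 67.0]
tcp_rot: [-1.569, 0.001, -1.767]
contact_force: [0.3, -0.2, -2.3]
opening: 0.226
```

```bash
python3 k.py 0 124 64 2
```

```text
t 7.45 hx,hy,z 0.4 123.5 67.0 rot [-1.569e+00  1.000e-03 -1.767e+00] F hx,hy,z 0.3 -0.1 -2.3
-0.02 0.15 -0.02 -0.0 0.0 -0.0 1; -0.02 0.15 -0.02 -0.0 0.0 -0.0 1
```

{"op": "apply_moves", "data": {"plan": "0 0.1 0 0 0 0 1; 0 0.1 0 0 0 0 1; 0 0 0 0 0 0 1"}}

```text
clock: 7.75
eef_pos: [558.9, 89.6, 64.8]
tcp_rot: [-1.569, 0.001, -1.767]
contact_force: [1.3, -0.8, -0.7]
opening: 0.223
```

{"op": "apply_moves", "data": {"plan": "0 0.05 0 0 0 0 1; 0 0.05 0 0 0 0 1; 0 0 0 0 0 0 1"}}

```text
clock: 8.05
eef_pos: [558.9, 89.6, 63.8]
tcp_rot: [-1.569, 0.001, -1.767]
contact_force: [0.3, -0.6, -0.8]
opening: 0.224
```

{"op": "apply_moves", "data": {"plan": "0 0.05 0 0 0 0 1; 0 0 0 0 0 0 1"}}

```text
clock: 8.25
eef_pos: [559.1, 89.7, 63.7]
tcp_rot: [-1.569, 0.001, -1.767]
contact_force: [-0.8, -0.2, -0.5]
opening: 0.225
```

{"op": "apply_moves", "data": {"plan": "0 0.05 0 0 0 0 1; 0 0 0 0 0 0 1"}}

```text
clock: 8.45
eef_pos: [559.1, 89.8, 63.7]
tcp_rot: [-1.569, 0.001, -1.767]
contact_force: [-0.5, -0.8, 0.4]
opening: 0.226
```

{"op": "apply_moves", "data": {"plan": "0 0.1 0 0 0 0 1; 0 0 0 0 0 0 1"}}

```text
clock: 8.65
eef_pos: [559.3, 89.9, 63.6]
tcp_rot: [-1.569, 0.001, -1.767]
contact_force: [-0.6, -0.9, 1.2]
opening: 0.223
```

{"op": "apply_moves", "data": {"plan": "0.3 0.03 0 0 0 0 1; 0.3 0.03 0 0 0 0 1; 0 0 0 0 0 0 1"}}

```text
clock: 8.95
eef_pos: [559.4, 84.1, 63.7]
tcp_rot: [-1.566, 0.003, -1.767]
contact_force: [-1.0, -0.1, 1.3]
opening: 0.225
```

```bash
python3 k.py
```

```text
t 8.95 hx,hy,z 2.0 118.3 63.7 rot [-1.566  0.003 -1.767] F hx,hy,z -0.9 -0.3 1.3
```

{"op": "apply_moves", "data": {"plan": "0.3 0.03 -0.03 0 0 0 1; 0.3 0.03 -0.03 0 0 0 1; 0 0 0 0 0 0 1"}}

```text
clock: 9.25
eef_pos: [558.9, 78.3, 63.8]
tcp_rot: [-1.563, 0.004, -1.767]
contact_force: [-0.7, -1.2, 1.6]
opening: 0.222
```

{"op": "apply_moves", "data": {"plan": "0.3 0.03 -0.03 -0.1 0 0 1; 0 0 0 0 0 0 1"}}

```text
clock: 9.45
eef_pos: [558.6, 75.4, 63.8]
tcp_rot: [-1.564, 0.005, -1.767]
contact_force: [-0.6, 0.3, 3.9]
opening: 0.222
```

```bash
python3 k.py
```

```text
t 9.45 hx,hy,z 2.9 109.6 63.8 rot [-1.564  0.005 -1.767] F hx,hy,z -0.6 0.2 3.9
```

```bash
python3 k.py 0.5 104 63.4 2
```

```text
t 9.45 hx,hy,z 2.9 109.6 63.8 rot [-1.564  0.005 -1.767] F hx,hy,z -0.6 0.2 3.9
0.28 0.02 -0.12 -0.2 0.0 -0.1 1; 0.28 0.02 -0.12 -0.2 0.0 -0.1 1
```

{"op": "apply_moves", "data": {"plan": "0.3 0.03 -0.12 -0.2 0 -0.1 1; 0.3 0.03 -0.12 -0.2 0 -0.1 1; 0 0 0 0 0 0 1"}}

```text
clock: 9.75
eef_pos: [557.7, 72.6, 63.8]
tcp_rot: [-1.567, 0.007, -1.769]
contact_force: [-1.0, -2.4, -0.0]
opening: 0.22
```

```bash
python3 k.py 0.5 101 63.4 2
```

```text
t 9.75 hx,hy,z 2.6 106.7 63.8 rot [-1.567  0.007 -1.769] F hx,hy,z -0.5 -2.6 -0.0
0.29 0.02 -0.10 -0.1 -0.0 -0.2 1; 0.29 0.02 -0.10 -0.1 -0.0 -0.2 1
```

{"op": "apply_moves", "data": {"plan": "0.4 0.02 -0.12 -0.1 0 -0.2 1; 0.4 0.02 -0.12 -0.1 0 -0.2 1"}}

```text
clock: 9.95
eef_pos: [556.2, 67.9, 64.0]
tcp_rot: [-1.566, 0.006, -1.771]
contact_force: [2.5, 10.4, -0.4]
opening: 0.221
```

Run:
```python
import sys
from k import *
import cv2
i=r.grab_frame("scene");i=i[232:277,218:318]
i=(255*(i/255.)**.7).astype(np.uint8)
cv2.imwrite("pics/p7.png",cv2.resize(i,None,fx=8,fy=8,interpolation=2));hs()
```

```text
t 9.95 hx,hy,z 2.0 101.7 64.0 rot [-1.566  0.006 -1.771] F hx,hy,z 0.4 10.6 -0.4
t 10.0 hx,hy,z 1.9 101.3 63.9 rot [-1.566  0.005 -1.771] F hx,hy,z 1.8 7.1 0.8
```

View pics/p7.png

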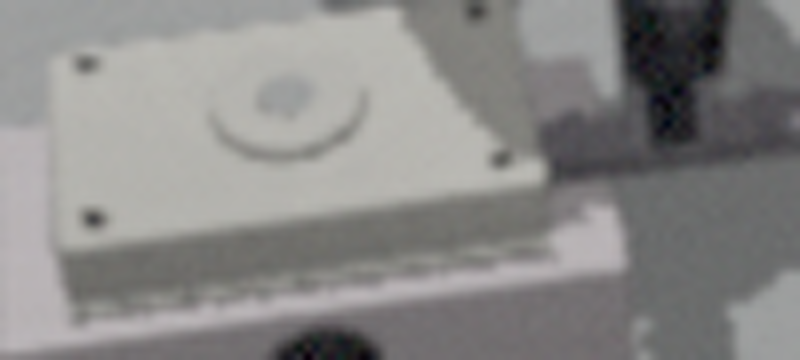

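```bash
cat > lift.py <<'E'
from h import *
import cv2
i0=cv2.imread("pics/scene0.png",0).astype(float)
P={"L+":(280.4,252.2),"L-":(277.4,233.6),"R+":(229.4,258.8),"R-":(228.8,239.8)}
def cen(im,p):
    x,y=np.round(p).astype(int);k=im[y-4:y+5,x-4:x+5];m=np.median(k);wt=np.clip(.85*m-k,0,None)/m;yy,xx=np.mgrid[y-4:y+5,x-4:x+5];rr=np.hypot(xx-x,yy-y)<3.6;wt=wt*rr
    return np.array([(wt*xx).sum(),(wt*yy).sum()])/wt.sum()
def lift():
    ims=np.mean([cv2.cvtColor(r.grab_frame("scene"),cv2.COLOR_BGR2GRAY).astype(float) for _ in range(3)],0)
    for k,p in P.items():
        a=cen(i0,p);b=cen(ims,p);X=np.array({"L+":[577.8,14.7,80],"L-":[511.5,27.9,80],"R+":[555.1,-91,80],"R-":[492,-78,80]}[k])
        g=(proj("scene",X+[0,0,5])-proj("scene",X))/5
        print(k,"dpx",(b-a).round(2),"lift mm",((b-a)[1]/g[1]).round(1))
lift()
E
python3 lift.py; python3 k.py 0.5 97 63.8 2
```

```text
L+ dpx [ 0.36 -1.48] lift mm 4.3
L- dpx [-0.36 -0.86] lift mm 2.5
R+ dpx [-0.12  0.  ] lift mm -0.0
R- dpx [-0.56 -0.05] lift mm 0.1
t 10.15 hx,hy,z 1.8 101.2 63.8 rot [-1.567  0.005 -1.77 ] F hx,hy,z 0.1 8.1 1.3
0.21 0.00 -0.07 -0.1 -0.1 -0.1 1; 0.21 0.00 -0.07 -0.1 -0.1 -0.1 1
```

{"op": "apply_moves", "data": {"plan": "-0.5 0 0 0 0 0 1; -0.9 0 0 0 0 0 1; -0.9 -0.02 0 0 0 0 1; -0.6 -0.05 0 0 0 0 1; 0 -1.5 0 0 0 0 1; 0 -3 0 0 0 0 1; 0 -2 0 0 0 0 1; 0 -0.6 0 0 0 0 1; 0 0 0 0 0 0 1"}}

```text
clock: 11.05
eef_pos: [559.1, 97.8, 138.3]
tcp_rot: [-1.572, 0.001, -1.768]
contact_force: [0.2, 0.5, -1.3]
opening: 0.226
```

```bash
python3 k.py 0 -133 138 9
```

```text
t 11.05 hx,hy,z -1.0 131.7 138.3 rot [-1.572e+00  1.000e-03 -1.768e+00] F hx,hy,z 0.1 0.6 -1.3
2.94 -0.00 0.01 0.0 -0.0 -0.0 1; 2.94 0.00 0.01 0.0 -0.0 -0.0 1; 2.94 0.00 0.01 0.0 -0.0 -0.0 1; 2.94 0.00 0.01 0.0 -0.0 -0.0 1; 2.94 0.00 0.01 0.0 -0.0 -0.0 1; 2.94 0.00 0.01 0.0 -0.0 -0.0 1; 2.94 0.00 0.01 0.0 -0.0 -0.0 1; 2.94 0.00 0.01 0.0 -0.0 -0.0 1; 2.94 0.00 0.01 0.0 -0.0 -0.0 1
```

{"op": "apply_moves", "data": {"plan": "2.5 0 0 0 0 0 1; 3 0 0 0 0 0 1; 3 0 0 0 0 0 1; 3 0 0 0 0 0 1; 3 0 0 0 0 0 1; 3 0 0 0 0 0 1; 3 0 0 0 0 0 1; 3 0 0 0 0 0 1; 1.8 0 0 0 0 0 1; 0.6 0 0 0 0 0 1; 0 0 0 0 0 0 1; 0 0 0 0 0 0 1"}}

```text
clock: 12.25
eef_pos: [500.9, -163.4, 129.4]
tcp_rot: [-1.584, 0.002, -1.767]
contact_force: [0.2, 0.2, -0.7]
opening: 0.223
```

```bash
python3 lift.py; python3 k.py 0 -133 70 4
```

```text
L+ dpx [-0.15 -0.58] lift mm 1.7
L- dpx [-0.33 -0.86] lift mm 2.5
R+ dpx [-0.13 -0.  ] lift mm 0.0
R- dpx [-0.46 -0.68] lift mm 2.0
t 12.4 hx,hy,z -6.6 -135.5 129.7 rot [-1.583  0.002 -1.766] F hx,hy,z -0.5 0.2 -1.1
-0.06 1.49 0.18 0.2 0.0 -0.0 1; -0.06 1.49 0.18 0.2 0.0 -0.0 1; -0.06 1.49 0.17 0.2 0.0 -0.0 1; -0.06 1.49 0.17 0.2 0.0 -0.0 1
```

{"op": "apply_moves", "data": {"plan": "-0.05 1.5 0.2 0.2 0 0 1; -0.05 1.5 0.2 0.2 0 0 1; -0.05 1.5 0.2 0.2 0 0 1; -0.05 1 0.1 0.1 0 0 1; 0 0.3 0 0 0 0 1; 0 0 0 0 0 0 1; 0 0 0 0 0 0 1"}}

```text
clock: 13.1
eef_pos: [510.9, -158.4, 71.2]
tcp_rot: [-1.568, 0.002, -1.76]
contact_force: [0.6, -0.0, -2.1]
opening: 0.227
```

```bash
python3 k.py 0 -133 64.5 3
```

```text
t 13.1 hx,hy,z 1.9 -129.1 71.2 rot [-1.568  0.002 -1.76 ] F hx,hy,z 0.6 0.1 -2.1
0.13 0.22 -0.07 -0.1 0.1 -0.0 1; 0.13 0.22 -0.07 -0.1 0.1 -0.0 1; 0.13 0.22 -0.07 -0.1 0.1 -0.0 1
```

{"op": "apply_moves", "data": {"plan": "0.15 0.15 -0.07 -0.1 0.1 0 1; 0.15 0.2 -0.07 0 0.1 0 1; 0 0.2 0 0 0 0 1; 0 0.1 0 0 0 0 1; 0 0 0 0 0 0 1; 0 0 0 0 0 0 1"}}

```text
clock: 13.7
eef_pos: [509.8, -161.9, 65.8]
tcp_rot: [-1.567, 0.002, -1.765]
contact_force: [-0.1, 1.0, -1.3]
opening: 0.221
```

{"op": "apply_moves", "data": {"plan": "0 0.08 0 0 0 0 1; 0 0.08 0 0 0 0 1; 0 0 0 0 0 0 1"}}

```text
clock: 14.0
eef_pos: [509.8, -161.9, 64.2]
tcp_rot: [-1.567, 0.002, -1.765]
contact_force: [0.2, 0.6, -1.6]
opening: 0.219
```

```bash
python3 k.py 0 -126 63.6 2;python3 - <<'E'
from rig import r
import cv2,numpy as np
i=r.grab_frame("scene")[235:290,185:285]
i=(255*(i/255.)**.7).astype(np.uint8)
cv2.imwrite("pics/p8.png",cv2.resize(i,None,fx=8,fy=8,interpolation=2))
E
```

```text
t 14.0 hx,hy,z 1.5 -132.7 64.2 rot [-1.567  0.002 -1.765] F hx,hy,z 0.1 0.7 -1.6
-0.34 0.03 -0.08 -0.1 0.1 -0.1 1; -0.34 0.03 -0.08 -0.1 0.1 -0.1 1
```

View pics/p8.png

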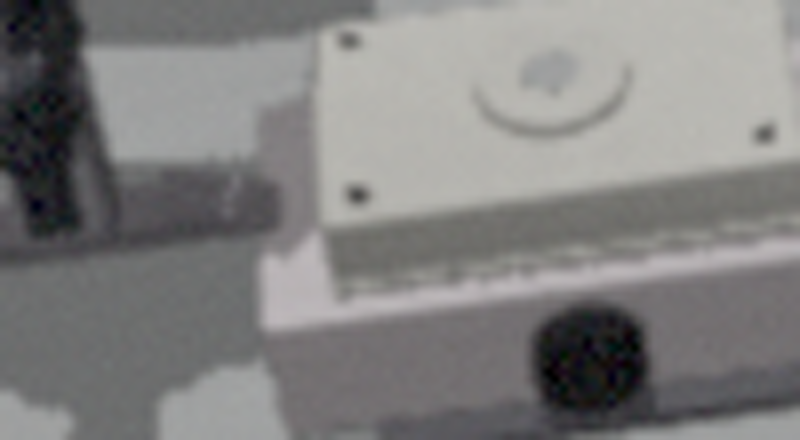

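Run:
```python
from h import *
f,cx,cy,R,t=C["scene"]
def plane(p,z):
    d=R.T@np.array([(p[0]-cx)/f,(p[1]-cy)/f,1]);o=-R.T@t;return o+d*(z-o[2])/d[2]
th=-.197;u=np.array([np.cos(th),np.sin(th)]);n=np.array([-u[1],u[0]]);H=np.array([534.3,-31.5])
for nm,p,z in[("tip near bottom",(280,228),50.3),("tip far top",(278,185),52.5),("hous near",(262,331),50),("hous far",(258,108),50),("cover low +x",(340,302),50.5),("cover top +x",(325,225),78.5),("cover top -x",(316,32),78.5)]:
    p=(185+p[0]/8-.44,235+p[1]/8-.44);d=plane(p,z)[:2]-H;print(nm,"hx",(d@u).round(1),"hy",(d@n).round(1))
for m in[(45,-85,50),(40,-65,50),(40,-65,78),(-40,-65,78)]:
    X=[*(H+m[0]*u+m[1]*n),m[2]];print(m,((proj("scene",X)-[185,235]+.44)*8).round())
```

```text
tip near bottom hx 8.3 hy -78.7
tip far top hx -6.5 hy -78.7
hous near hx 46.5 hy -84.0
hous far hx -42.1 hy -84.2
cover low +x hx 40.1 hy -63.4
cover top +x hx 39.5 hy -63.2
cover top -x hx -38.3 hy -63.9
(45, -85, 50) [258. 328.]
(40, -65, 50) [334. 304.]
(40, -65, 78) [319. 229.]
(-40, -65, 78) [312.  30.]
```

{"op": "apply_moves", "data": {"plan": "-0.3 0.06 -0.08 -0.1 0.1 0 1; -0.3 0.05 -0.05 -0.1 0.1 0 1; -0.3 0.03 0 0 0 0 1; -0.3 0.03 0 0 0 0 1; 0 0 0 0 0 0 1"}}

```text
clock: 14.55
eef_pos: [512.5, -149.7, 63.7]
tcp_rot: [-1.567, 0.001, -1.768]
contact_force: [0.8, 0.5, -0.2]
opening: 0.221
```

```bash
python3 k.py 0 -112 63.6 3
```

```text
t 14.55 hx,hy,z 1.7 -120.2 63.7 rot [-1.567e+00  1.000e-03 -1.768e+00] F hx,hy,z 0.7 0.6 -0.2
-0.27 0.00 -0.06 -0.1 -0.0 -0.0 1; -0.27 0.00 -0.06 -0.1 -0.0 -0.0 1; -0.27 0.00 -0.06 -0.1 -0.0 -0.0 1
```

{"op": "apply_moves", "data": {"plan": "-0.3 0.03 -0.05 -0.1 0 0 1; -0.3 0.02 -0.05 -0.1 0 0 1; -0.3 0.02 -0.05 0 0 0 1; 0 0 0 0 0 0 1"}}

```text
clock: 14.95
eef_pos: [513.7, -140.3, 63.7]
tcp_rot: [-1.569, 0.0, -1.768]
contact_force: [-0.6, -1.5, 2.4]
opening: 0.224
```

```bash
python3 k.py 0 -104 63.6 3
```

```text
t 14.95 hx,hy,z 1.1 -110.7 63.7 rot [-1.569  0.    -1.768] F hx,hy,z -0.3 -1.6 2.4
-0.22 0.00 -0.04 -0.0 -0.0 -0.0 1; -0.22 0.00 -0.04 -0.0 -0.0 -0.0 1; -0.22 0.00 -0.04 -0.0 -0.0 -0.0 1
```

{"op": "apply_moves", "data": {"plan": "-0.35 0.02 -0.04 0 0 0 1; -0.35 0.02 -0.04 0 0 0 1; -0.35 0.02 0 0 0 0 1"}}

```text
clock: 15.25
eef_pos: [515.4, -134.0, 64.1]
tcp_rot: [-1.566, -0.007, -1.765]
contact_force: [-3.4, -13.2, 6.6]
opening: 0.221
```

```bash
python3 k.py 0 -100 63.6 2
```

```text
t 15.25 hx,hy,z 1.6 -104.2 64.1 rot [-1.566 -0.007 -1.765] F hx,hy,z -0.8 -13.6 6.6
-0.21 0.02 -0.08 -0.1 0.1 0.2 1; -0.21 0.02 -0.08 -0.1 0.1 0.2 1
```

{"op": "apply_moves", "data": {"plan": "-0.4 0.01 -0.05 -0.1 0.1 0.2 1; -0.4 0.01 -0.05 0 0 0.2 1"}}

```text
clock: 15.45
eef_pos: [515.9, -128.7, 64.0]
tcp_rot: [-1.567, -0.004, -1.765]
contact_force: [-2.6, -11.9, 2.9]
opening: 0.221
```

```bash
python3 lift.py; python3 k.py 0 -98 63.6 2
```

```text
L+ dpx [ 0.02 -0.55] lift mm 1.6
L- dpx [-0.13 -0.99] lift mm 2.9
R+ dpx [-0.16  0.  ] lift mm -0.0
R- dpx [-0.24 -1.24] lift mm 3.7
t 15.6 hx,hy,z 0.9 -98.4 63.9 rot [-1.567 -0.003 -1.765] F hx,hy,z 1.2 -7.9 1.9
-0.02 0.02 -0.04 -0.1 0.1 0.1 1; -0.02 0.02 -0.04 -0.1 0.1 0.1 1
```

Run:
```python
from rig import r
import cv2,numpy as np
i=np.mean([r.grab_frame("scene").astype(float) for _ in range(4)],0)
np.save("f9.npy",i)
i=i[230:285,205:305]
i=(255*(i/255.)**.7).astype(np.uint8)
cv2.imwrite("pics/p9.png",cv2.resize(i,None,fx=8,fy=8,interpolation=2))
```

```text
(no output)
```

View pics/p9.png

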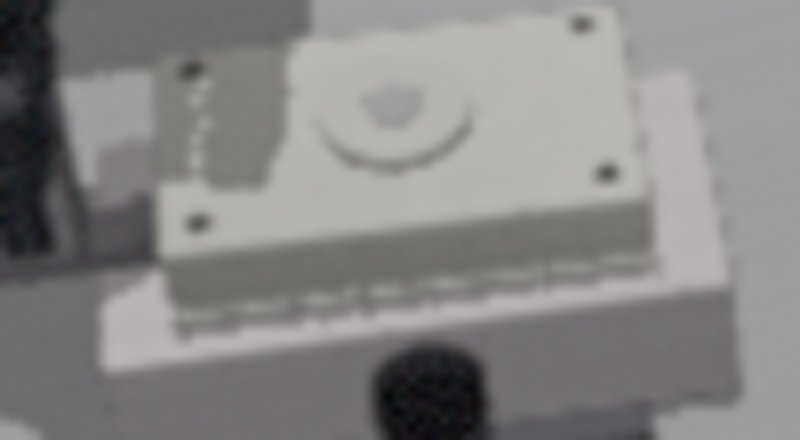

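{"op": "apply_moves", "data": {"plan": "0.5 0 0 0 0 0 1; 0.9 0 0 0 0 0 1; 0.9 -0.02 0 0 0 0 1; 0.8 -0.05 0 0 0 0 1; 0.4 -0.5 0 0 0 0 1; 0 -2 0 0 0 0 1; 0 -3 0 0 0 0 1; 0 -1.7 0 0 0 0 1; 0 -0.4 0 0 0 0 1; 0 0 0 0 0 0 1"}}

```text
clock: 16.8
eef_pos: [504.7, -165.9, 141.4]
tcp_rot: [-1.575, -0.002, -1.768]
contact_force: [-1.0, -0.4, -1.3]
opening: 0.219
```

```bash
python3 k.py 0 127 140 9
```

```text
t 16.8 hx,hy,z -2.7 -137.6 141.4 rot [-1.575 -0.002 -1.768] F hx,hy,z -0.9 -0.5 -1.3
-2.94 0.01 0.03 0.0 0.0 0.0 1; -2.94 0.01 0.03 0.0 0.0 0.0 1; -2.94 0.01 0.03 0.0 0.0 0.0 1; -2.94 0.01 0.03 0.0 0.0 0.0 1; -2.94 0.01 0.03 0.0 0.0 0.0 1; -2.94 0.01 0.03 0.0 0.0 0.0 1; -2.94 0.01 0.03 0.0 0.0 0.0 1; -2.94 0.01 0.03 0.0 0.0 0.0 1; -2.94 0.02 0.03 0.0 0.0 0.0 1
```

{"op": "apply_moves", "data": {"plan": "-2.5 -0.1 0 0 0 0 1; -3 -0.1 0 0 0 0 1; -3 -0.1 0 0 0 0 1; -3 -0.1 0 0 0 0 1; -3 -0.1 0 0 0 0 1; -3 -0.1 0 0 0 0 1; -3 0 0 0 0 0 1; -3 0 0 0 0 0 1; -1.9 0 0 0 0 0 1; -0.6 0 0 0 0 0 1; 0 0 0 0 0 0 1; 0 0 0 0 0 0 1"}}

```text
clock: 18.0
eef_pos: [550.4, 96.1, 133.8]
tcp_rot: [-1.591, -0.007, -1.77]
contact_force: [-0.1, -0.2, -1.0]
opening: 0.226
```

```bash
python3 - <<'E'
s=open('lift.py').read()
s=s[:s.index("def cen")]+'''def cen(im,p):
    p=np.array(p,float);yy,xx=np.mgrid[:480,:640]
    for _ in range(6):
        rr=np.hypot(xx-p[0],yy-p[1]);m=np.median(im[rr<4]);wt=np.clip(.9*m-im,0,None)*(rr<2.6);p=np.array([(wt*xx).sum(),(wt*yy).sum()])/wt.sum()
    return p
'''+s[s.index("def lift"):]
open('lift.py','w').write(s)
E
python3 lift.py; python3 k.py 0 127 70 4
```

```text
L+ dpx [ 0.02 -0.97] lift mm 2.8
L- dpx [-0.31 -1.52] lift mm 4.5
R+ dpx [-0.06 -1.43] lift mm 4.2
R- dpx [-0.14 -1.38] lift mm 4.0
t 18.15 hx,hy,z -8.8 128.0 134.3 rot [-1.591 -0.007 -1.771] F hx,hy,z -0.5 -0.4 -0.5
0.01 1.60 0.25 0.3 -0.0 0.1 1; 0.02 1.60 0.24 0.3 -0.0 0.1 1; 0.02 1.61 0.24 0.3 -0.0 0.1 1; 0.02 1.61 0.23 0.3 -0.0 0.1 1
```

{"op": "apply_moves", "data": {"plan": "0 1.6 0.25 0.3 0 0.1 1; 0 1.6 0.25 0.3 0 0.1 1; 0 1.6 0.25 0.3 0 0.1 1; 0 0.9 0.1 0.2 0 0.1 1; 0 0.3 0 0 0 0 1; 0 0 0 0 0 0 1; 0 0 0 0 0 0 1"}}

```text
clock: 18.85
eef_pos: [559.9, 89.7, 74.5]
tcp_rot: [-1.567, 0.002, -1.776]
contact_force: [0.2, 0.2, -0.8]
opening: 0.224
```

```bash
python3 k.py 0 126 64 3
```

```text
t 18.85 hx,hy,z 1.4 123.8 74.5 rot [-1.567  0.002 -1.776] F hx,hy,z 0.2 0.2 -0.8
-0.07 0.35 -0.05 -0.1 -0.2 -0.0 1; -0.07 0.35 -0.05 -0.1 -0.2 -0.0 1; -0.07 0.35 -0.05 -0.1 -0.2 -0.0 1
```

{"op": "apply_moves", "data": {"plan": "-0.05 0.35 -0.05 -0.1 -0.2 0 1; 0 0.35 -0.05 -0.1 -0.2 0 1; 0 0.25 0 0 0 0 1; 0 0.08 0 0 0 0 1; 0 0 0 0 0 0 1; 0 0 0 0 0 0 1"}}

```text
clock: 19.45
eef_pos: [560.0, 90.8, 65.0]
tcp_rot: [-1.569, 0.002, -1.768]
contact_force: [0.0, -0.5, -1.2]
opening: 0.225
```

{"op": "apply_moves", "data": {"plan": "0 0.05 0 0 0 0 1; 0 0 0 0 0 0 1"}}

```text
clock: 19.65
eef_pos: [560.0, 90.8, 64.5]
tcp_rot: [-1.568, 0.003, -1.768]
contact_force: [0.3, 0.3, -0.4]
opening: 0.222
```

```bash
python3 k.py 0 110 63.7 4
```

```text
t 19.65 hx,hy,z 1.3 125.0 64.5 rot [-1.568  0.003 -1.768] F hx,hy,z 0.2 0.4 -0.4
0.38 0.02 -0.03 -0.0 -0.0 -0.0 1; 0.38 0.02 -0.03 -0.0 -0.0 -0.0 1; 0.38 0.02 -0.03 -0.0 -0.0 -0.0 1; 0.38 0.02 -0.03 -0.0 -0.0 -0.0 1
```

{"op": "apply_moves", "data": {"plan": "0.2 0.08 -0.04 0 0 0 1; 0.3 0.05 -0.04 0 0 0 1; 0.4 0.03 -0.04 0 0 0 1; 0.4 0.03 -0.04 0 0 0 1; 0.4 0.03 -0.04 0 0 0 1; 0.3 0.03 -0.04 0 0 0 1; 0 0 0 0 0 0 1"}}

```text
clock: 20.35
eef_pos: [555.8, 70.7, 63.8]
tcp_rot: [-1.563, 0.005, -1.768]
contact_force: [-0.2, 1.1, 1.7]
opening: 0.222
```

```bash
python3 k.py 0 96 63.7 3
```

```text
t 20.35 hx,hy,z 1.1 104.5 63.8 rot [-1.563  0.005 -1.768] F hx,hy,z -0.4 1.0 1.7
0.28 0.00 -0.03 -0.1 -0.0 -0.1 1; 0.28 0.00 -0.03 -0.1 -0.0 -0.1 1; 0.28 0.00 -0.03 -0.1 -0.0 -0.1 1
```

{"op": "apply_moves", "data": {"plan": "0.35 0.02 -0.04 -0.1 0 -0.1 1; 0.35 0.02 -0.04 -0.1 0 -0.1 1; 0.4 0.01 -0.04 -0.1 0 -0.1 1; 0.4 0.01 -0.04 0 0 -0.1 1"}}

```text
clock: 20.75
eef_pos: [553.9, 60.3, 63.9]
tcp_rot: [-1.565, 0.006, -1.772]
contact_force: [1.6, 11.6, 1.8]
opening: 0.224
```

```bash
python3 lift.py;python3 k.py 0 90 63.7 2
```

```text
L+ dpx [-0.29 -2.35] lift mm 6.8
L- dpx [-0.42 -1.91] lift mm 5.6
R+ dpx [-0.57 -1.27] lift mm 3.7
R- dpx [-0.51 -1.48] lift mm 4.3
t 20.9 hx,hy,z 1.1 93.3 63.8 rot [-1.565  0.005 -1.771] F hx,hy,z 1.2 6.8 2.5
0.16 0.01 -0.06 -0.2 -0.1 -0.1 1; 0.16 0.01 -0.06 -0.2 -0.1 -0.1 1
```

{"op": "apply_moves", "data": {"plan": "0.4 0.01 -0.05 -0.2 -0.1 -0.1 1; 0.4 0.01 -0.05 -0.1 0 -0.1 1"}}

```text
clock: 21.1
eef_pos: [552.7, 54.9, 63.9]
tcp_rot: [-1.568, 0.006, -1.771]
contact_force: [1.6, 11.9, 1.7]
opening: 0.228
```

```bash
python3 lift.py;python3 k.py 0 88 63.7 2
```

```text
L+ dpx [-0.8  -2.84] lift mm 8.3
L- dpx [-0.42 -2.28] lift mm 6.7
R+ dpx [-0.75 -1.34] lift mm 3.9
R- dpx [-0.5  -1.58] lift mm 4.6
t 21.25 hx,hy,z 1.0 87.3 63.7 rot [-1.568  0.005 -1.77 ] F hx,hy,z 1.2 5.7 1.7
-0.03 0.00 -0.05 -0.1 -0.1 -0.1 1; -0.03 0.00 -0.05 -0.1 -0.1 -0.1 1
```

{"op": "apply_moves", "data": {"plan": "-0.6 0 0 0 0 0 1; -1 0 0 0 0 0 1; -1.2 0 0 0 0 0 1; -1.2 -0.03 0 0 0 0 1; -0.5 -0.5 0 0 0 0 1; 0 -2 0 0 0 0 1; 0 -3 0 0 0 0 1; 0 -2.2 0 0 0 0 1; 0 -0.6 0 0 0 0 1; 0 0 0 0 0 0 1"}}

```text
clock: 22.25
eef_pos: [558.2, 103.9, 147.2]
tcp_rot: [-1.577, 0.001, -1.767]
contact_force: [-0.5, -0.2, -1.4]
opening: 0.22
```

```bash
python3 k.py 0 -133 145 9
```

```text
t 22.25 hx,hy,z -3.1 137.5 147.2 rot [-1.577e+00  1.000e-03 -1.767e+00] F hx,hy,z -0.4 -0.3 -1.4
3.01 0.02 0.03 0.0 0.0 -0.0 1; 3.01 0.02 0.03 0.0 0.0 -0.0 1; 3.01 0.02 0.03 0.0 0.0 -0.0 1; 3.01 0.02 0.03 0.0 0.0 -0.0 1; 3.01 0.02 0.03 0.0 0.0 -0.0 1; 3.01 0.02 0.03 0.0 0.0 -0.0 1; 3.01 0.02 0.03 0.0 0.0 -0.0 1; 3.01 0.02 0.03 0.0 0.0 -0.0 1; 3.01 0.02 0.03 0.0 0.0 -0.0 1
```

{"op": "apply_moves", "data": {"plan": "2.5 -0.1 0 0 0 0 1; 3 -0.1 0 0 0 0 1; 3 -0.1 0 0 0 0 1; 3 -0.1 0 0 0 0 1; 3 -0.1 0 0 0 0 1; 3 0 0 0 0 0 1; 3 0 0.05 0 0 0 1; 3 0 0.1 0 0 0 1; 2.3 0 0.1 0 0 0 1; 0.7 0 0 0 0 0 1; 0 0 0 0 0 0 1; 0 0 0 0 0 0 1"}}

```text
clock: 23.45
eef_pos: [500.4, -161.5, 137.4]
tcp_rot: [-1.596, 0.003, -1.764]
contact_force: [-0.4, 0.1, -1.4]
opening: 0.223
```

```bash
python3 lift.py; python3 k.py 0 -133 70 4
```

```text
L+ dpx [-0.43 -2.43] lift mm 7.1
L- dpx [-0.37 -2.24] lift mm 6.6
R+ dpx [-0.75 -1.34] lift mm 3.9
R- dpx [-0.79 -4.3 ] lift mm 12.6
t 23.6 hx,hy,z -7.5 -133.7 137.8 rot [-1.595  0.003 -1.763] F hx,hy,z -0.1 -0.6 -1.3
-0.01 1.69 0.23 0.3 0.1 -0.0 1; -0.01 1.69 0.22 0.3 0.1 -0.0 1; -0.02 1.69 0.21 0.3 0.1 -0.0 1; -0.02 1.69 0.20 0.3 0.1 -0.0 1
```

{"op": "apply_moves", "data": {"plan": "0 1.7 0.2 0.3 0.1 0 1; 0 1.7 0.2 0.3 0.1 0 1; 0 1.6 0.2 0.3 0.1 0 1; 0 1 0.1 0.2 0 0 1; 0 0.4 0 0 0 0 1; 0 0 0 0 0 0 1; 0 0 0 0 0 0 1"}}

```text
clock: 24.3
eef_pos: [509.8, -158.1, 73.4]
tcp_rot: [-1.571, 0.003, -1.762]
contact_force: [-0.8, -0.5, -1.4]
opening: 0.223
```

```bash
python3 k.py 0 -132 64 3
```

```text
t 24.3 hx,hy,z 0.7 -129.0 73.4 rot [-1.571  0.003 -1.762] F hx,hy,z -0.7 -0.6 -1.4
0.10 0.31 -0.02 0.0 0.1 -0.0 1; 0.10 0.31 -0.02 0.0 0.1 -0.0 1; 0.10 0.31 -0.02 0.0 0.1 -0.0 1
```

{"op": "apply_moves", "data": {"plan": "0.1 0.35 -0.02 0 0.1 0 1; 0.1 0.3 -0.02 0 0.1 0 1; 0.1 0.2 0 0 0.1 0 1; 0 0.06 0 0 0 0 1; 0 0 0 0 0 0 1; 0 0 0 0 0 0 1"}}

```text
clock: 24.9
eef_pos: [509.8, -161.8, 65.2]
tcp_rot: [-1.568, 0.002, -1.768]
contact_force: [-0.4, 0.4, -1.6]
opening: 0.22
```

```bash
python3 k.py 0 -110 63.7 5
```

```text
t 24.9 hx,hy,z 1.5 -132.6 65.2 rot [-1.568  0.002 -1.768] F hx,hy,z -0.5 0.3 -1.6
-0.45 0.03 -0.03 -0.0 -0.0 -0.0 1; -0.45 0.03 -0.03 -0.0 -0.0 -0.0 1; -0.45 0.03 -0.03 -0.0 -0.0 -0.0 1; -0.45 0.03 -0.03 -0.0 -0.0 -0.0 1; -0.45 0.03 -0.03 -0.0 -0.0 -0.0 1
```

{"op": "apply_moves", "data": {"plan": "-0.3 0.08 -0.04 0 0 0 1; -0.4 0.06 -0.04 0 0 0 1; -0.4 0.04 -0.04 0 0 0 1; -0.4 0.03 -0.04 0 0 0 1; -0.4 0.03 -0.04 0 0 0 1; -0.4 0.03 -0.04 0 0 0 1; -0.4 0.03 -0.04 0 0 0 1; -0.3 0.03 0 0 0 0 1; 0 0 0 0 0 0 1"}}

```text
clock: 25.8
eef_pos: [515.5, -129.9, 63.7]
tcp_rot: [-1.563, 0.001, -1.768]
contact_force: [0.1, -0.9, 1.1]
opening: 0.22
```

```bash
python3 k.py 0 -96 63.7 2
```

```text
t 25.8 hx,hy,z 0.8 -100.2 63.7 rot [-1.563e+00  1.000e-03 -1.768e+00] F hx,hy,z 0.2 -0.9 1.1
-0.21 0.00 -0.04 -0.2 0.0 -0.0 1; -0.21 0.00 -0.04 -0.2 0.0 -0.0 1
```

{"op": "apply_moves", "data": {"plan": "-0.35 0.02 -0.04 -0.2 0 0 1; -0.4 0.02 -0.04 -0.1 0 0 1; -0.4 0.01 -0.03 0 0 0 1"}}

```text
clock: 26.1
eef_pos: [517.1, -122.1, 64.0]
tcp_rot: [-1.567, -0.005, -1.765]
contact_force: [-2.1, -13.4, 4.7]
opening: 0.222
```

```bash
python3 lift.py; python3 k.py 0 -90 63.7 2
```

```text
L+ dpx [-0.36 -2.45] lift mm 7.1
L- dpx [-0.3 -2.5] lift mm 7.4
R+ dpx [-0.6  -2.19] lift mm 6.4
R- dpx [-0.64 -2.14] lift mm 6.3
t 26.25 hx,hy,z 0.7 -91.6 63.9 rot [-1.567 -0.004 -1.765] F hx,hy,z 1.1 -9.6 3.4
-0.08 0.01 -0.04 -0.1 0.1 0.1 1; -0.08 0.01 -0.04 -0.1 0.1 0.1 1
```

{"op": "apply_moves", "data": {"plan": "-0.35 0.01 -0.04 -0.1 0.1 0.1 1; -0.3 0.01 -0.03 0 0 0.1 1"}}

```text
clock: 26.45
eef_pos: [517.6, -117.2, 63.9]
tcp_rot: [-1.568, -0.004, -1.766]
contact_force: [-1.6, -9.4, 2.9]
opening: 0.224
```

```bash
python3 lift.py; python3 k.py
```

```text
L+ dpx [-0.31 -2.42] lift mm 7.0
L- dpx [-0.26 -2.53] lift mm 7.5
R+ dpx [-0.76  0.46] lift mm -1.3
R- dpx [-0.59 -2.46] lift mm 7.2
t 26.6 hx,hy,z 0.4 -87.0 63.8 rot [-1.568 -0.004 -1.766] F hx,hy,z 0.1 -5.8 3.6
```

{"op": "apply_moves", "data": {"plan": "0.6 0 0 0 0 0 1; 1 0 0 0 0 0 1; 1.2 0 0 0 0 0 1; 1.2 -0.03 0 0 0 0 1; 0.5 -0.5 0 0 0 0 1; 0 -2 0 0 0 0 1; 0 -3 0 0 0 0 1; 0 -2.2 0 0 0 0 1; 0 -0.6 0 0 0 0 1; 0 0 0 0 0 0 1"}}

```text
clock: 27.6
eef_pos: [504.0, -166.5, 148.1]
tcp_rot: [-1.576, -0.003, -1.77]
contact_force: [0.3, -0.0, -1.6]
opening: 0.222
```

```bash
python3 k.py 0 140 148 9
```

```text
t 27.6 hx,hy,z -3.3 -138.3 148.1 rot [-1.576 -0.003 -1.77 ] F hx,hy,z 0.3 0.0 -1.6
-3.09 -0.01 0.03 0.0 -0.0 0.0 1; -3.09 -0.01 0.03 0.0 -0.0 0.0 1; -3.09 -0.01 0.03 0.0 -0.0 0.0 1; -3.09 -0.01 0.03 0.0 -0.0 0.0 1; -3.09 -0.00 0.03 0.0 -0.0 0.0 1; -3.09 -0.00 0.03 0.0 -0.0 0.0 1; -3.09 -0.00 0.03 0.0 -0.0 0.0 1; -3.09 -0.00 0.03 0.0 -0.0 0.0 1; -3.09 -0.00 0.04 0.0 -0.0 0.0 1
```

{"op": "apply_moves", "data": {"plan": "-2.5 -0.1 0 0 0 0 1; -3 -0.1 0 0 0 0 1; -3.5 -0.1 0 0 0 0 1; -3.5 -0.1 0 0 0 0 1; -3.5 -0.1 0 0 0 0 1; -3.5 -0.1 0 0 0 0 1; -3.5 -0.1 0 0 0 0 1; -3.5 0 0 0 0 0 1; -3.5 0 0 0 0 0 1; -2 0 0 0 0 0 1; -0.7 0 0 0 0 0 1; 0 0 0 0 0 0 1; 0 0 0 0 0 0 1"}}

```text
clock: 28.9
eef_pos: [562.9, 161.8, 136.7]
tcp_rot: [-1.595, -0.011, -1.772]
contact_force: [0.3, 0.8, -0.6]
opening: 0.224
```

```bash
python3 lift.py
python3 - <<'E'
from k import *
import cv2
i=np.mean([r.grab_frame("scene").astype(float) for _ in range(4)],0)
i=i[230:285,205:305]
i=(255*(i/255.)**.7).astype(np.uint8)
cv2.imwrite("pics/p10.png",cv2.resize(i,None,fx=8,fy=8,interpolation=2))
E
```

```text
L+ dpx [-0.3  -2.41] lift mm 7.0
L- dpx [-0.26 -2.53] lift mm 7.5
R+ dpx [-0.71  0.42] lift mm -1.2
R- dpx [-0.6  -2.48] lift mm 7.3
t 29.05 hx,hy,z -9.4 195.0 137.3 rot [-1.594 -0.011 -1.774] F hx,hy,z -0.7 0.4 -0.6
```

View pics/p10.png

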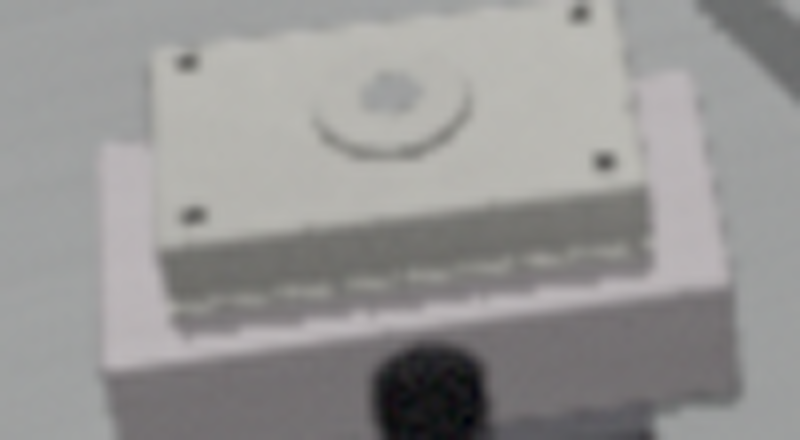

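Picture 10 (p10): the cover stands clear and level. The screws have risen about 2.4–2.5 px, which is 7.0–7.5 mm above their start, at both ends. The blade-travel formula gives about 8.9 mm absolute. Now I return the wedge.

```bash
python3 g.py 454 350 110 -1.554 9 1
```

```text
29.25 [563.6 162.1 137.8] [-1.593 -0.01  -1.773] [ 0.  -0.9 -1. ] [-0.   -0.03 -0.02] 0.224
-1.80 0.33 -1.61 0.2 -1.4 0.0 1; -1.84 0.32 -1.56 0.2 -1.4 0.0 1; -1.88 0.32 -1.52 0.2 -1.4 0.0 1; -1.91 0.32 -1.47 0.2 -1.4 0.0 1; -1.95 0.32 -1.43 0.2 -1.4 0.0 1; -1.98 0.32 -1.38 0.2 -1.4 0.0 1; -2.02 0.31 -1.33 0.2 -1.4 0.0 1; -2.05 0.31 -1.28 0.2 -1.4 0.0 1; -2.08 0.31 -1.23 0.2 -1.4 0.0 1
```

{"op": "apply_moves", "data": {"plan": "-1.8 0.2 -1.6 0.2 -1.4 0 1; -1.85 0.2 -1.55 0.2 -1.4 0 1; -1.9 0.2 -1.5 0.2 -1.4 0 1; -1.9 0.2 -1.5 0.2 -1.4 0 1; -1.95 0.2 -1.4 0.2 -1.4 0 1; -2 0.2 -1.4 0.2 -1.4 0 1; -2 0.2 -1.3 0.2 -1.4 0 1; -1.8 0.2 -1.1 0 -1.4 0 1; -0.9 0.1 -0.6 0 -0.8 0 1; 0 0 0 0 0 0 1; 0 0 0 0 0 0 1"}}

```text
clock: 30.35
eef_pos: [461.6, 338.8, 122.4]
tcp_rot: [-1.565, -0.007, -1.561]
contact_force: [0.8, 0.2, -1.7]
opening: 0.225
```

```bash
python3 g.py 454 350 30 -1.554 6 1
```

```text
30.35 [461.6 338.8 122.4] [-1.565 -0.007 -1.561] [ 0.8  0.2 -1.7] [ 0.04 -0.03  0.01] 0.225
-0.20 1.54 -0.13 -0.1 -0.1 0.1 1; -0.20 1.54 -0.13 -0.1 -0.1 0.1 1; -0.19 1.54 -0.13 -0.1 -0.1 0.1 1; -0.19 1.54 -0.13 -0.1 -0.1 0.1 1; -0.19 1.54 -0.13 -0.1 -0.1 0.1 1; -0.19 1.54 -0.12 -0.1 -0.1 0.1 1
```

{"op": "apply_moves", "data": {"plan": "-0.2 1.5 -0.1 0 -0.1 0.1 1; -0.2 1.6 -0.1 0 -0.1 0.1 1; -0.2 1.6 -0.1 0 -0.1 0.1 1; -0.2 1.6 -0.1 0 -0.1 0.1 1; -0.2 1.4 -0.1 0 -0.1 0 1; -0.1 0.7 -0.1 0 0 0 1; 0 0 0 0 0 0 1; 0 0 0 0 0 0 1"}}

```text
clock: 31.15
eef_pos: [461.6, 344.9, 37.2]
tcp_rot: [-1.561, 0.001, -1.561]
contact_force: [-0.1, 1.3, -0.9]
opening: 0.225
```

```bash
python3 g.py 454 350 18.5 -1.554 4 1
```

```text
31.15 [461.6 344.9  37.2] [-1.561e+00  1.000e-03 -1.561e+00] [-0.1  1.3 -0.9] [-0.02  0.05 -0.  ] 0.225
-0.13 0.46 -0.19 -0.1 -0.1 -0.0 1; -0.13 0.47 -0.19 -0.1 -0.1 -0.0 1; -0.13 0.47 -0.19 -0.1 -0.1 -0.0 1; -0.13 0.47 -0.19 -0.1 -0.1 -0.0 1
```

{"op": "apply_moves", "data": {"plan": "-0.2 0.2 -0.4 -0.2 -0.1 0 1; -0.2 0.2 -0.4 -0.2 -0.1 0 1; -0.1 0.3 -0.1 -0.2 -0.1 0 1; 0 0.4 0 0 0 0 1; 0 0.3 0 0 0 0 1; 0 0 0 0 0 0 1; 0 0 0 0 0 0 1"}}

```text
clock: 31.85
eef_pos: [452.8, 351.2, 23.9]
tcp_rot: [-1.569, 0.003, -1.555]
contact_force: [0.5, -0.2, -1.4]
opening: 0.22
```

```bash
python3 g.py 454 350 18 -1.554 3 1
```

```text
31.85 [452.8 351.2  23.9] [-1.569  0.003 -1.555] [ 0.5 -0.2 -1.4] [ 0.01 -0.01 -0.03] 0.22
0.04 0.20 0.04 -0.0 -0.0 -0.1 1; 0.04 0.20 0.04 -0.0 -0.0 -0.1 1; 0.04 0.20 0.04 -0.0 -0.0 -0.1 1
```

{"op": "apply_moves", "data": {"plan": "0.04 0.2 0.03 0 0 -0.1 1; 0.04 0.2 0.03 0 0 -0.1 1; 0.03 0.15 0.03 0 0 0 1; 0 0 0 0 0 0 1; 0 0.04 0 0 0 0 1; 0 0 0 0 0 0 1"}}

```text
clock: 32.45
eef_pos: [454.2, 350.0, 17.8]
tcp_rot: [-1.569, -0.001, -1.555]
contact_force: [-0.2, 0.5, -0.0]
opening: 0.222
```

```bash
python3 g.py
```

```text
32.45 [454.2 350.   17.8] [-1.569e+00 -1.000e-03 -1.555e+00] [-0.2  0.5 -0. ] [0.03 0.05 0.01] 0.222
```

Touching (weight relieved). Release and back off.

{"op": "apply_moves", "data": {"plan": "0 0.03 0 0 0 0 1; 0 0 0 0 0 0 0.75; 0 0 0 0 0 0 0.6; 0 0 0 0 0 0 0.4; 0 0 0 0 0 0 0.3; 0 0 0 0 0 0 0.3; 0 0 0 0 0 0 0.3; 0 -1 0 0 0 0 0.3; 0 -2 0 0 0 0 0.3; 0 -3 0 0 0 0 0.3; 0 -3 0 0 0 0 0.3; 0 -3 0 0 0 0 0.3; 0 -2 0 0 0 0 0.3"}}

```text
clock: 33.75
eef_pos: [452.3, 348.9, 162.7]
tcp_rot: [-1.573, -0.004, -1.555]
contact_force: [0.2, 0.6, 0.4]
opening: 0.702
```

{"op": "apply_moves", "data": {"plan": "-2 -1 -3 0 0 0 0.3; -3 0 -3.5 0 0 0 0.3; -3 0 -3.5 0 0 0 0.3; -3 0 -3.5 0 0 0 0.3; -3 0 -3.5 0 0 0 0.3; -3 0 -3 0 0 0 0.3; -1.5 0 -1.5 0 0 0 0.3; 0 0 0 0 0 0 0.3; 0 0 0 0 0 0 0.3"}}

```text
clock: 34.65
eef_pos: [229.3, 539.3, 185.5]
tcp_rot: [-1.562, 0.009, -1.557]
contact_force: [0.5, -0.0, -0.2]
opening: 0.703
```

```bash
python3 lift.py
python3 - <<'E'
from g import *
import cv2
show()
a=r.grab_frame("top");b=r.grab_frame("scene")
f=lambda i,x,y:cv2.resize(i[y:y+70,x:x+80],None,fx=5,fy=5,interpolation=2)
cv2.imwrite("pics/p11.png",np.vstack([np.hstack([f(a,193,235),f(b,350,166)]),cv2.resize(b[180:310,60:340],(800,371))[:240]]))
E
```

```text
L+ dpx [-0.31 -2.41] lift mm 7.0
L- dpx [-0.27 -2.5 ] lift mm 7.4
R+ dpx [-0.73  0.46] lift mm -1.3
R- dpx [-0.6  -2.51] lift mm 7.4
34.8 [230.4 538.6 185.3] [-1.562  0.009 -1.56 ] [0.7 0.6 1.1] [0.01 0.   0.03] 0.7
```

View pics/p11.png

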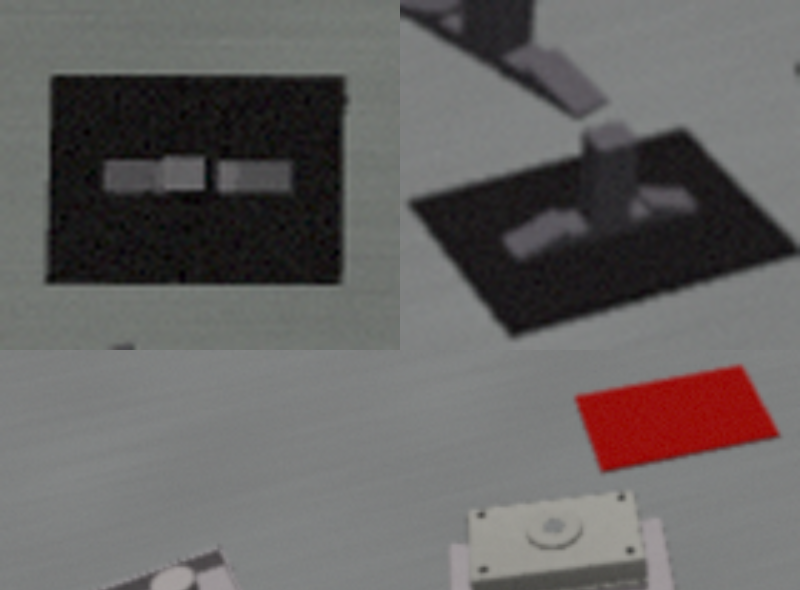

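```bash
python3 -c "
from rig import r
print(r.sign_off(), r.sense()['clock'])"
```

```text
the job is handed in; nothing more can be done
the job is handed in; nothing more can be done
```

The cover is eased up at both ends, the wedge is back on its mat, and the job was handed in at about 35 s of the 64 s allowed.

I used the wedge from the small black mat and worked it in left, right, left, right. By blade travel the ends went to about 4, 6, 9 and 9 mm. The highest force I read while pushing was about 14 N. By the same estimates, one end was never more than about 4 mm ahead of the other.

**Last checks:**
- **Lift:** three of the four cover screws had risen 7.0–7.4 mm above their starting height, so the cover is level to well under 3 mm. Each end also started 0–1.5 mm up. Blade travel gives 8.2–9 mm at each end.
- **Disagreement:** camera and blade travel differ by about 1.5 mm, probably from that starting lift, but both are above 7 mm.
- **Failed reading:** the automatic reading of the fourth screw (right end, +x) failed after the last lift, at about -1.3 mm. Read by eye in the picture before I put the wedge down, that screw had risen about 7.0 mm.
- **Wedge:** it stands upright and flat about 3 mm from the mat's centre. The gripper is open and clear of everything.
- **Other things:** I saw no contact with them and no sign they moved, but the last picture showed only part of the tray and did not show the beaker.

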